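Snap the washed rolling pin into its clip holder

TASK

Take the wooden rolling pin off its white draining rest and snap it sideways, from above, into the two yellow spring clips of the holder, so that both handles sit fully home and the pin stays there by itself when you let go. Press firmly enough for both ends to click in but be gentle with the holder: stop pushing as soon as the pin is home. Leave all the other things on the counter where they are.

Things in the scene. Friction and masses are not known exactly. Their poses are not given: they have to be found in the camera images.
- pin: wooden rolling pin, 250 mm long, 0.25 kg (+-30 %): a barrel 44 mm in diameter and 130 mm long in the middle, and at each end a handle 22 mm in diameter and 60 mm long. Origin at its middle, on its axis; y is the long axis. It starts level in the rest. It may turn about its own axis: rely on the y axis only
- rest: white draining rest, fixed: base 70 x 230 x 8 mm with V notches at y = +94 and -94 mm that carry the handles, the pin's axis 45 mm above the counter. The V blocks are 48 mm high, 14 mm wide; between them the space beside the barrel is free, and 15 mm under it. Origin on the counter under its middle, y along the pin, z up
- holder: clip holder, fixed: grey base 90 x 240 x 8 mm, steel posts 60 mm high at x = +-37, y = +-94 mm, a green bar (30 mm wide, its top 28 mm under the seated pin's axis) and a clip of two sprung yellow jaws, 14 mm wide along y, at y = +94 and -94 mm. Origin on the counter under its middle, z up. The seated pin lies along y over the origin, barrel between the clips (10 mm play each way)
- clip_height (a point): the point on the holder's z axis 59 mm above the counter. The green bar with both clips is clamped at a height that differs each time and is NOT measured: the seated pin's axis lies anywhere from 15 mm below to 15 mm above this point, so the right height must be felt
- left_clip (a point): foot of the clip at the holder's +y end, on the counter right under it. Jaw lips leave a mouth 18 mm wide, with a flared entry 40 mm wide. A handle first touches with its axis 14 to 16 mm above its seated height, its widest part passes the lips 7 to 8 mm above it, then the jaws close over it and it meets a firm floor at the seated height
- right_clip (a point): foot of the like clip at the -y end. FORCES for the two clips together, pin pressed down at its middle: 8 to 18 N to snap in (differs with friction), then the force falls, then rises on the floor. A push that stops at 20 to 25 N is enough; over 35 N between pin and holder, or 25 N between the robot and the holder, is too rough. Pulling the pin out takes about as much as snapping it in
- left_tongue (a joint): the red sprung tongue in the bottom of the clip at the holder's +y end: m pressed down, 0 when free, about 0.005 to 0.006 when the handle lies fully home. It stands 6 mm proud of the clip's floor, so it moves only after the handle has snapped past the lips; it pushes back with 1 to 2 N
- right_tongue (a joint): the red sprung tongue in the bottom of the clip at the holder's -y end: m pressed down, 0 when free, about 0.005 to 0.006 when the handle lies fully home. It stands 6 mm proud of the clip's floor, so it moves only after the handle has snapped past the lips; it pushes back with 1 to 2 N
- basins: the stacked blue and pink basins with a yellow spring clip on the rim, 300 mm across, 180 mm high; a bystander, origin under its middle; leave it alone
- coffee_pot: aluminium coffee pot, 100 mm across, 136 mm high; a bystander, origin under its middle; leave it alone
- saucer: white ceramic saucer, 140 mm across; a bystander, origin under its middle; leave it alone
- can_opener: steel can opener lying flat, about 150 mm long; a bystander, origin under its middle; leave it alone
- mug: blue mug, 76 mm across, 80 mm high; a bystander, origin under its middle; leave it alone
- sugar_tin: orange tin, 90 mm across, 85 mm high; a bystander, origin under its middle; leave it alone
- soap: green soap on a white dish, 90 x 60 x 34 mm; a bystander, origin under its middle; leave it alone
Not all that is in view belongs to the job. Leave any pink look-alike of the rest alone.

How it is judged (in metres and radians):
On the way, in this order (a step that is already met when the one before it is completed fails the run):
1. the pin is lifted off its rest (height (world z) of pin above 0.056 m and horizontal distance between pin and rest above 0.05 m), for 0.1 s.
2. both handles are snapped home into the clips (value of joint each of left_tongue, right_tongue above 0.0035 m and horizontal distance between pin and holder below 0.018 m and angle between the y axis of pin and the y axis of holder, either way round below 0.1 rad), for 0.2 s.
At the end, for the whole second after the job is handed in: both red tongues are held down by more than 3.5 mm, the pin lies over the holder's middle within 18 mm and along it within 0.1 rad, at rest and released (all of step 2 and linear speed of pin below 0.02 m/s and contact force between the fingers and pin below 0.1 N); the robot touches nothing.
It fails at once if the pin is pressed on the holder with more than 35 N (contact force between pin and holder above 35 N).
It fails at once if the robot itself presses on the holder with more than 25 N (contact force between any of the fingers, the arm and holder above 25 N).
It fails at once if a bystander is shifted by more than 30 mm (distance of any of basins, coffee_pot, saucer, can_opener, mug, sugar_tin, soap from where it was at the start of the episode above 0.03 m).
It also fails if it takes over 51 s, if anything falls off the work surface, if the arm or the gripper's body presses on something with over 40 N, if the wrist force passes 120 N, or if a joint passes its speed limit or range.

ROBOT

A 6-joint arm with a two-finger parallel gripper is mounted at the origin on the work surface. World frame = base frame: x ahead of the robot, y to its left, z up, the work surface at z = 0. Lengths are in mm, angles in rad, forces in N, time in s.
With the tool pointing down it reaches from about 325 to 1000 mm from the base axis. Payload 5.1 kg.
Tool frame: the origin (TCP) lies between the finger pads; the fingertips stand 19 mm ahead of it and the grasp point (between the pads) is the TCP; z points along the fingers, y is the direction in which the jaws open and shut (so a half turn about z gives the same grasp; the last joint's range is limited). The gripper opens to 85 mm and grips with 20 to 120 N. Pads are 22 mm wide; open, the fingers measure 114 mm over their backs; the gripper's body (76 mm by 85 mm) begins 54 mm behind the grasp point. The pads swing forward as they close: fully open they stand 13 mm farther back than shut.
Start: joints at [1.112, 0.124, 1.65, -0, 1.367, -0.083], TCP at [238.58, 604.619, 214.722] pointing down, gripper open.
Joint ranges: [-2.61, 2.61], [-1.02, 2.33], [0.03, 2.71], [-1.35, 4.49], [0.32, 2.68], [-2.91, 2.91]. Speed limits (rad/s): [2.57, 2.57, 3.14, 3.14, 3.14, 3.14].

INTERFACE

Orientations are given as a unit quaternion [w, x, y, z].
In Python, from bench import arm gives the robot as it stands.
- The arm moves only by the tool send_rows, never from a script. Its argument "steps" is a list of rows, each an object with "gripper": the finger opening in m, from 0 to 0.0854; "delta_pos": the shift along the tool's x, y, z in m, a list of three; "roll": the turn about the tool's z in rad. A call has exactly 10 rows; each row is the pose to reach, as a shift and turn from the pose commanded when the call began, along the tool's axes at that moment; what a row does not reach only later rows make up. A row lasts 1/8 s, in which the tool goes at most 62.5 mm and 10.7 degrees, less where a joint would pass 70% of its speed; a pose out of reach is approached as far as the arm can. A call with a gripper value outside its range is refused whole. The fingers move at their own pace and stop on an object; the grip force is fixed at half the most. Time passes only in rows, so rows that repeat a pose let the fingers close, or fill a call up. It gives the time, the measured TCP pose, the force and the opening at its end, in the units of the state.
- arm.state(): the state, without advancing time (a new reading comes with each control period).
- arm.camera(name): name is "scene" or "top"; returns the picture (420x560x3 uint8, red, green, blue); there is no depth.
- arm.calibration(name): a dict with "fx", "fy", "cx", "cy" (pixels), "rvec" (rotation vector, rad) and "tvec" (3), from world to camera coordinates, as OpenCV has them. Camera axes: x right, y down, z forward; pixel columns grow to the right and rows downward; lengths in mm; the calibration is good to about 2 mm. A picture is of the moment at which its call begins. calibration takes no time and is no camera call.
- arm.job_done(): hands the job in, once; it reports no verdict.
Trained networks look in the newest picture that a camera, given by its name, has taken for a name from the list of things; names that differ only in an ending like _2 or _b are one class to them, and where a whole thing is asked for, a point or a joint stands for the part that bears it (a point fixed in the world has none). Each returns a list of dicts, best first, with "conf" (0 to 1); they miss things now and then, are a little off and sometimes report something else, mostly with a low value. They report only what shows in the picture. A call takes as long as a camera call. They do not tell look-alikes from the thing itself.
- arm.look_for(camera, target): "rect" ([left, top, width, height] in pixels, round what is visible of it).
The state is a dict: "t": time; "q": joint angles; "dq": joint speeds; "joint_torque": joint torques, N m; "tool_pos": TCP position; "ee_rot": TCP orientation; "wrist_force": force on the tool from outside, world axes, zero at the start; "wrist_torque": the same for the moment, N m; "width": finger opening in mm.
Only numpy, scipy, OpenCV 4.12 (cv2) and the standard library are available. Lean on these libraries where they do the work, as an engineer would, in place of code of your own. Each camera call takes 0.05 s, during which the arm holds its last target.

## Working session

There is one attempt and no reset: what is moved stays moved. The work goes in short steps, Python scripts to look and compute and a tool call to move; the robot and the scene stay as the last step left them, time stands still between calls to the robot, and variables do not carry over. Pictures are saved under pics/ and viewed, and the job is handed in when it is done.

Besides the shell and the picture viewer there is one more tool, called after "Call:" as name(argument=value, ...) on one line, values as JSON. send_rows: Moves the arm, as the interface text tells. Its arguments: {"type":"object","properties":{"steps":{"type":"array","items":{"type":"object","properties":{"gripper":{"type":"number"},"delta_pos":{"type":"array","items":{"type":"number"}},"roll":{"type":"number"}}}}},"required":["steps"]}

```bash
mkdir -p pics; python3 - <<'E'
from bench import arm
import cv2,numpy as np
np.set_printoptions(precision=4,suppress=True)
for n in ("scene","top"):
    im=arm.camera(n); cv2.imwrite(f"pics/{n}0.png",im[:,:,::-1])
    c=arm.calibration(n);print(n,c)
    for t in ("pin","rest","holder","left_clip"):
        print(t,[(np.round(d["rect"]),round(d["conf"],2)) for d in arm.look_for(n,t)])
print(arm.state())
E
```

```text
scene {'fx': 436.5746605504161, 'fy': 436.5746605504161, 'cx': 281.8229997281585, 'cy': 203.900594309087, 'rvec': array([ 2.1863,  0.8774, -0.3505]), 'tvec': array([-349.8581, -236.1203, 1880.4604])}
pin [(array([ 78., 226., 116.,  94.]), 0.72), (array([291., 154.,  49.,  28.]), 0.71)]
rest [(array([290., 158.,  53.,  34.]), 0.78), (array([257., 137.,  49.,  28.]), 0.65), (array([242., 270.,  30.,  39.]), 0.38)]
holder [(array([212., 202.,  65.,  46.]), 0.67)]
left_clip [(array([209., 201.,  71.,  51.]), 0.58)]
top {'fx': 538.8907909120439, 'fy': 538.8907909120439, 'cx': 280.4776409353827, 'cy': 222.93236788495216, 'rvec': array([ 2.1725, -2.1388,  0.1345]), 'tvec': array([ -30.0884,  523.9217, 1696.3884])}
pin [(array([167., 226.,  82.,  21.]), 0.79)]
rest [(array([174., 224.,  72.,  31.]), 0.95), (array([169., 288.,  72.,  35.]), 0.7), (array([ 75., 272.,  72.,  30.]), 0.64)]
holder [(array([296., 216.,  81.,  45.]), 0.96)]
left_clip [(array([294., 212.,  78.,  46.]), 0.9)]
{'t': 0.5, 'q': array([ 1.1124,  0.1238,  1.6503, -0.    ,  1.3675, -0.0826]), 'dq': array([-0.0003, -0.0007, -0.0007, -0.0009, -0.0006,  0.0008]), 'joint_torque': array([ -0.0007, -42.3086, -36.5317,  -0.0001,   0.0014,  -0.    ]), 'tool_pos': array([238.6008, 604.6105, 214.7046]), 'ee_rot': array([ 0.    ,  0.1868,  0.9824, -0.    ]), 'wrist_force': array([-0.841 , -0.0908,  0.2582]), 'wrist_torque': array([ 0.0271,  0.0274, -0.0307]), 'width': 85.46546580768772}
```

```bash
python3 - <<'E'
import cv2
a=cv2.imread("pics/top0.png")
cv2.imwrite("pics/top0c.png",cv2.resize(a[200:340,60:400],None,fx=2.35,fy=2.35,interpolation=cv2.INTER_CUBIC))
cv2.imwrite("pics/top0h.png",cv2.resize(a[205:270,285:385],None,fx=8,fy=8,interpolation=cv2.INTER_CUBIC))
cv2.imwrite("pics/top0p.png",cv2.resize(a[205:270,160:260],None,fx=8,fy=8,interpolation=cv2.INTER_CUBIC))
E
```

```text
(no output)
```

View pics/top0.png

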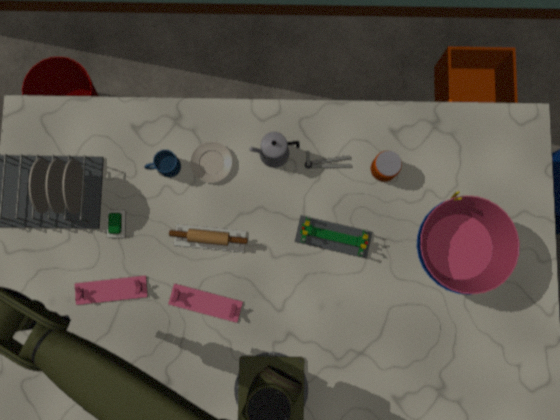

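View pics/scene0.png

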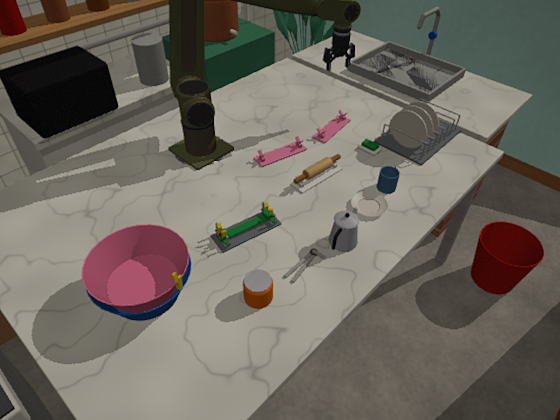

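```bash
ls pics
```

```text
scene0.png
top0.png
top0c.png
top0h.png
top0p.png
```

View pics/top0h.png

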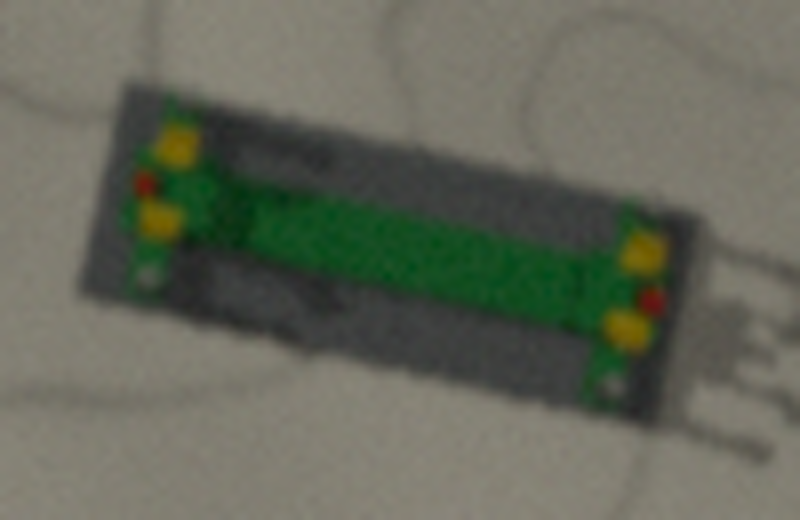

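View pics/top0p.png

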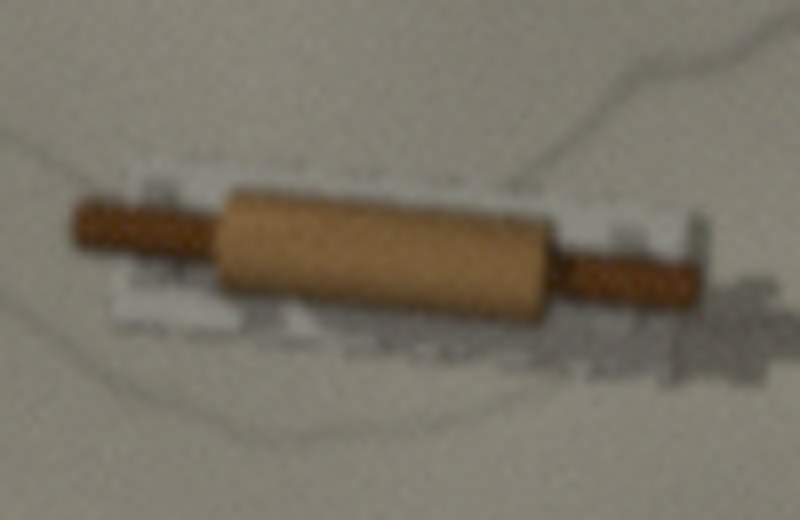

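Top view: the pin lies at about (208,237) on the white rest. The holder is at about (334,237), and the two pink look-alikes are at (110,290) and (206,303). Next I'll measure the poses by segmentation.

```bash
cat > h.py <<'E'
import cv2,numpy as np
from bench import arm
np.set_printoptions(precision=2,suppress=True)
def cam(n):
    c=arm.calibration(n);R=cv2.Rodrigues(np.array(c["rvec"],float))[0];t=np.array(c["tvec"],float)
    return np.array([[c["fx"],0,c["cx"]],[0,c["fy"],c["cy"]],[0,0,1]]),R,t
def back(n,uv,z):
    K,R,t=cam(n);uv=np.atleast_2d(uv).astype(float)
    d=(np.linalg.inv(K)@np.c_[uv,np.ones(len(uv))].T).T@R; C=-R.T@t
    return C+d*((z-C[2])/d[:,2])[:,None]
def proj(n,P):
    K,R,t=cam(n);p=(np.atleast_2d(P)@R.T+t)@K.T;return p[:,:2]/p[:,2:]
def maskrect(im,roi,lo,hi):
    x0,y0,x1,y1=roi;hsv=cv2.cvtColor(im[y0:y1,x0:x1],cv2.COLOR_RGB2HSV)
    m=cv2.inRange(hsv,np.array(lo),np.array(hi));
    n,l,s,c=cv2.connectedComponentsWithStats(m)
    return [(s[i][4],c[i]+[x0,y0],np.argwhere(l==i)[:,::-1]+[x0,y0]) for i in np.argsort(-s[1:,4])+1]
E
python3 - <<'E'
from h import *
for n in("scene","top"):
    K,R,t=cam(n);print(n,-R.T@t)
im=cv2.imread("pics/top0.png")[:,:,::-1].copy()
# pin
r=maskrect(im,(160,205,260,270),(5,85,40),(20,255,255))
pts=np.vstack([p for a,c,p in r if a>15]);print("pin comps",[(a,c) for a,c,_ in r[:4]])
w=back("top",pts,45)[:,:2];m=w.mean(0);u=np.linalg.svd(w-m)[2][0];s=(w-m)@u
rc=cv2.minAreaRect(w.astype(np.float32));print("pin mean",m,"ang",np.arctan2(u[1],u[0]),"len",np.ptp(s),"mid",m+u*(s.min()+s.max())/2,rc)
# holder
hsv=cv2.cvtColor(im,cv2.COLOR_RGB2HSV)
roi=hsv[205:270,285:385]
print("px grey base",roi[15,25],roi[35,30],"marble",roi[60,10],"shadow",roi[42,89])
for nm,lo,hi in(("yellow",(18,120,60),(32,255,255)),("red",(0,150,60),(8,255,255)),("green",(45,120,30),(80,255,255))):
    for a,c,p in maskrect(im,(285,205,385,270),lo,hi)[:5]: print(nm,a,c,back("top",c,65)[0])
sc=cv2.imread("pics/scene0.png")[:,:,::-1].copy()
for nm,lo,hi in(("yellow",(18,120,60),(32,255,255)),("red",(0,150,60),(8,255,255)),("green",(45,120,30),(80,255,255))):
    for a,c,p in maskrect(sc,(195,190,295,260),lo,hi)[:5]: print("sc",nm,a,c)
cv2.imwrite("pics/sceneh.png",cv2.resize(sc[190:260,195:295,::-1],None,fx=8,fy=8,interpolation=cv2.INTER_CUBIC))
cv2.imwrite("pics/scenep.png",cv2.resize(sc[140:200,280:360,::-1],None,fx=8,fy=8,interpolation=cv2.INTER_CUBIC))
E
```

```text
scene [1284.07 -889.59 1128.75]
top [ 307.06  -25.87 1748.76]
pin comps [(np.int32(733), array([207.91, 236.67]))]
pin mean [475.25 207.9 ] ang 1.4800004614416544 len 250.36371508744088 mid [475.26 208.  ] ((475.28253173828125, 208.00360107421875), (250.3663330078125, 40.27995681762695), 84.76978302001953)
px grey base [51 66 50] [75  8 62] marble [ 24  31 133] shadow [22 32 88]
yellow 25 [365.56 236.2 ] [ 482.46 -289.72   65.  ]
yellow 23 [307.   222.83] [ 521.92 -105.5    65.  ]
yellow 23 [363.13 245.83] [ 452.04 -281.99   65.  ]
yellow 19 [304.26 231.79] [493.39 -97.17  65.  ]
yellow 2 [302.5 226. ] [511.63 -91.43  65.  ]
red 5 [366.2 242.4] [ 462.96 -291.65   65.  ]
red 2 [302.5 228. ] [505.29 -91.5   65.  ]
green 549 [334.78 236.13] [ 481.16 -193.1    65.  ]
green 12 [303.5 236. ] [480.05 -94.9   65.  ]
green 8 [363.62 233.  ] [ 492.47 -283.69   65.  ]
green 5 [300.6 231.2] [495.07 -85.63  65.  ]
green 4 [307.5 219.5] [ 532.51 -106.97   65.  ]
sc yellow 31 [219.   226.65]
sc yellow 26 [223.23 232.69]
sc yellow 24 [265.92 205.17]
sc yellow 19 [270.42 210.89]
sc yellow 1 [218. 234.]
sc red 5 [219.2 233.8]
sc green 390 [250.49 223.35]
sc green 55 [222.16 238.75]
sc green 6 [222.   229.67]
```

View pics/sceneh.png

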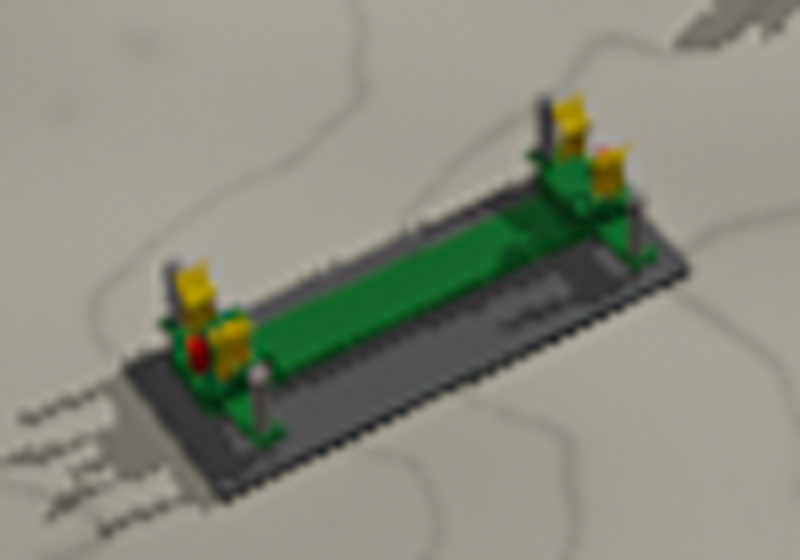

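```bash
python3 - <<'E'
from h import *
from scipy.optimize import least_squares
ct=np.array([(128,82),(705,215),(655,425),(80,292)])/8+[285,205]-.44
w=back("top",ct,[8]*1)[:,:2] if 0 else np.array([back("top",p,8)[0,:2] for p in ct]);print(w)
L=np.array([[45,120],[45,-120],[-45,-120],[-45,120]])
f=lambda p:((L@np.array([[np.cos(p[2]),np.sin(p[2])],[-np.sin(p[2]),np.cos(p[2])]])+p[:2])-w).ravel()
r=least_squares(f,[*w.mean(0),-.2]);print("holder top",r.x,r.fun)
cs=np.array([(690,268),(222,498),(125,368)])/8+[195,190]-.44
print("scene corners z8: ",[back("scene",p,z)[0,:2] for p,z in zip(cs,(8,8,8))])
# predicted in scene
p=r.x
def loc(x,y,z): c,s=np.cos(p[2]),np.sin(p[2]); return [p[0]+c*x-s*y,p[1]+s*x+c*y,z]
for x,y in L: print((proj("scene",loc(x,y,8))[0]-[195,190]+.44)*8)
# triangulate yellow
K1,R1,t1=cam("top");K2,R2,t2=cam("scene")
for a,b in(((365.56,236.2),(223.23,232.69)),((363.13,245.83),(219,226.65)),((307,222.83),(270.42,210.89)),((304.26,231.79),(265.92,205.17))):
    X=cv2.triangulatePoints(K1@np.c_[R1,t1],K2@np.c_[R2,t2],np.array(a),np.array(b));X=(X[:3]/X[3]).ravel()
    c,s=np.cos(p[2]),np.sin(p[2]);d=X[:2]-p[:2];print(X,"local",c*d[0]+s*d[1],-s*d[0]+c*d[1])
for H in(44,50,56,62,68,74):
    print(H,[(np.round((proj("scene",loc(x,y,H-28))[0]-[195,190]+.44)*8)) for x,y in((15,-60),(15,60),(-15,-60),(-15,60))],"lip",[(np.round((proj("scene",loc(x,y,H+14))[0]-[195,190]+.44)*8)) for x,y in((20,-87),(-20,-87),(20,101))])
# pin check in scene
sc=cv2.imread("pics/scene0.png")[:,:,::-1].copy()
rr=maskrect(sc,(280,140,360,200),(5,85,40),(20,255,255));print([(a,c) for a,c,_ in rr[:3]]);
print("pin proj",proj("scene",[475.3,208,45]))
pp=rr[0][2];
print("scene pin mean",back("scene",pp.mean(0),45))
E
```

```text
[[ 555.23  -86.94]
 [ 504.32 -321.87]
 [ 418.71 -301.19]
 [ 468.97  -68.43]]
holder top [ 486.81 -194.61   -0.21] [ 1.08  0.01  0.92  0.44 -1.4  -1.1  -0.61  0.65]
scene corners z8:  [array([556.06, -86.23]), array([ 507.97, -319.58]), array([ 422.84, -300.44])]
[689.34 269.08]
[214.3  496.94]
[113.38 363.64]
[579.12 151.7 ]
[ 483.31 -290.07   60.18] local 16.89303981255246 -94.02248879155316
[ 452.77 -282.16   60.81] local -14.626953278959888 -92.79104852132592
[ 522.71 -105.66   59.46] local 16.160876188265416 94.55339148565594
[493.49 -97.51  62.13] local -14.127431721987264 96.29422754187303
44 [array([303., 380.]), array([539., 269.]), array([268., 337.]), array([503., 229.])] lip [array([246., 346.]), array([200., 288.]), array([623., 173.])]
50 [array([302., 371.]), array([539., 260.]), array([267., 328.]), array([503., 220.])] lip [array([245., 337.]), array([199., 278.]), array([624., 163.])]
56 [array([301., 361.]), array([539., 250.]), array([266., 318.]), array([503., 210.])] lip [array([244., 327.]), array([198., 268.]), array([624., 153.])]
62 [array([300., 352.]), array([539., 241.]), array([265., 309.]), array([502., 201.])] lip [array([243., 317.]), array([197., 258.]), array([624., 143.])]
68 [array([300., 342.]), array([539., 231.]), array([265., 299.]), array([502., 191.])] lip [array([242., 307.]), array([195., 248.]), array([624., 133.])]
74 [array([299., 333.]), array([539., 222.]), array([264., 290.]), array([502., 181.])] lip [array([241., 297.]), array([194., 238.]), array([624., 123.])]
[(np.int32(423), array([316.69, 168.28]))]
pin proj [[317.09 168.12]]
scene pin mean [[474.83 206.09  45.  ]]
```

View pics/scenep.png

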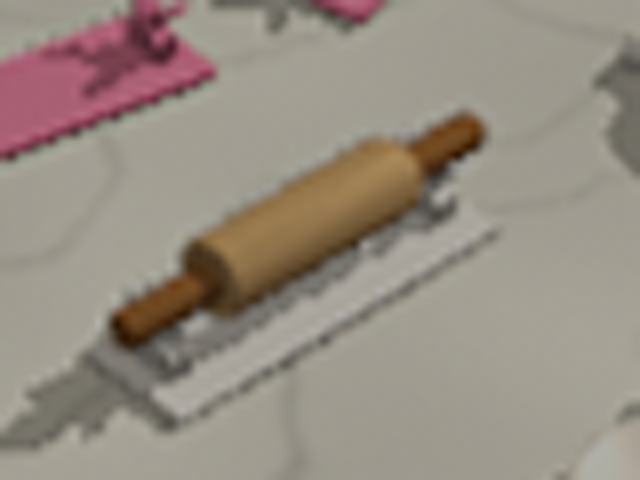

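```bash
cat >> h.py <<'E'
from scipy.spatial.transform import Rotation as Ro
def go(target,jawyaw):
    s=arm.state();q=np.array(s["ee_rot"]);R=Ro.from_quat(q[[1,2,3,0]]).as_matrix()
    d=(np.array(target)-s["tool_pos"])/1000
    y=np.arctan2(R[1,1],R[0,1]);dr=-((jawyaw-y+np.pi/2)%np.pi-np.pi/2)
    print("t",s["t"],"pos",s["tool_pos"],"tilt",R[2,2],"jawyaw",round(y,4),"delta_pos",np.round(R.T@d,4),"roll",round(dr,4),"alt",round(dr+np.pi,4),round(dr-np.pi,4),"F",s["wrist_force"],"w",s["width"],"q6",s["q"][5])
E
python3 - <<'E'
from h import *
go([475.2,207.3,120],1.480-np.pi/2)
E
```

```text
t 0.5 pos [238.6  604.61 214.7 ] tilt -0.9999999998575575 jawyaw 1.195 delta_pos [-0.37 -0.28  0.09] roll 1.2858 alt 4.4274 -1.8558 F [-0.84 -0.09  0.26] w 85.46546580768772 q6 -0.08261429796283924
```

Call:
send_rows(steps=[{"delta_pos": [-0.041, -0.031, 0.01], "roll": 0.143, "gripper": 0.0854}, {"delta_pos": [-0.082, -0.063, 0.02], "roll": 0.286, "gripper": 0.0854}, {"delta_pos": [-0.122, -0.094, 0.03], "roll": 0.429, "gripper": 0.0854}, {"delta_pos": [-0.163, -0.126, 0.04], "roll": 0.572, "gripper": 0.0854}, {"delta_pos": [-0.203, -0.157, 0.05], "roll": 0.715, "gripper": 0.0854}, {"delta_pos": [-0.244, -0.188, 0.06], "roll": 0.858, "gripper": 0.0854}, {"delta_pos": [-0.285, -0.22, 0.07], "roll": 1.0, "gripper": 0.0854}, {"delta_pos": [-0.325, -0.251, 0.085], "roll": 1.143, "gripper": 0.0854}, {"delta_pos": [-0.366, -0.283, 0.095], "roll": 1.286, "gripper": 0.0854}, {"delta_pos": [-0.366, -0.283, 0.095], "roll": 1.286, "gripper": 0.0854}])

```text
t: 1.75
tool_pos: [475.9, 204.4, 119.0]
ee_rot: [-0.0, 0.74, 0.672, -0.001]
wrist_force: [0.4, 0.1, -1.2]
width: 85.5
```

```bash
sed -i 's/precision=2/precision=4/' h.py; python3 - <<'E'
from h import *
go([475.2,207.3,47],1.480-np.pi/2)
E
```

```text
t 1.75 pos [475.933  204.3971 118.9519] tilt -0.999999024699995 jawyaw -0.096 delta_pos [ 0.0029 -0.0009  0.072 ] roll -0.0052 alt 3.1364 -3.1468 F [ 0.4018  0.0773 -1.1658] w 85.51659701477104 q6 0.3983164395101682
```

Call:
send_rows(steps=[{"delta_pos": [0, 0, 0.02], "roll": 0, "gripper": 0.0854}, {"delta_pos": [0, 0, 0.04], "roll": 0, "gripper": 0.0854}, {"delta_pos": [0, 0, 0.058], "roll": 0, "gripper": 0.0854}, {"delta_pos": [0, 0, 0.072], "roll": 0, "gripper": 0.0854}, {"delta_pos": [0, 0, 0.072], "roll": 0, "gripper": 0.0854}, {"delta_pos": [0, 0, 0.072], "roll": 0, "gripper": 0.03}, {"delta_pos": [0, 0, 0.072], "roll": 0, "gripper": 0.03}, {"delta_pos": [0, 0, 0.072], "roll": 0, "gripper": 0.03}, {"delta_pos": [0, 0, 0.072], "roll": 0, "gripper": 0.03}, {"delta_pos": [0, 0, 0.072], "roll": 0, "gripper": 0.03}])

```text
t: 3.0
tool_pos: [475.2, 207.0, 47.8]
ee_rot: [0.0, 0.739, 0.674, 0.0]
wrist_force: [-0.5, 0.1, 0.1]
width: 29.8
```

```bash
python3 - <<'E'
from h import *
go([475.2,207.3,110],1.480-np.pi/2)
E
```

```text
t 3.0 pos [475.2276 207.0259  47.8281] tilt -0.9999999875318245 jawyaw -0.0911 delta_pos [ 0.0003 -0.     -0.0622] roll -0.0003 alt 3.1413 -3.1418 F [-0.4722  0.1106  0.1413] w 29.77350242550917 q6 0.3982942881274782
```

```bash
python3 - <<'E'
from h import *
a=arm.camera("top");b=arm.camera("scene")
cv2.imwrite("pics/t1.png",cv2.resize(a[190:290,130:270,::-1],None,fx=5,fy=5,interpolation=cv2.INTER_CUBIC))
cv2.imwrite("pics/s1.png",cv2.resize(b[110:210,270:380,::-1],None,fx=6,fy=6,interpolation=cv2.INTER_CUBIC))
E
```

```text
(no output)
```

View pics/t1.png

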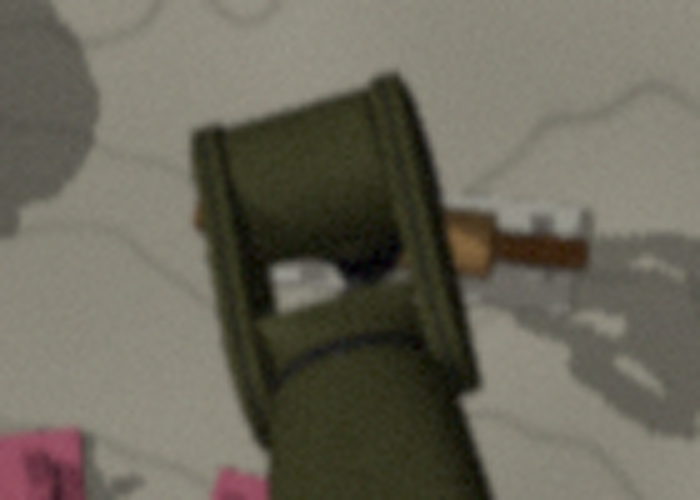

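View pics/s1.png

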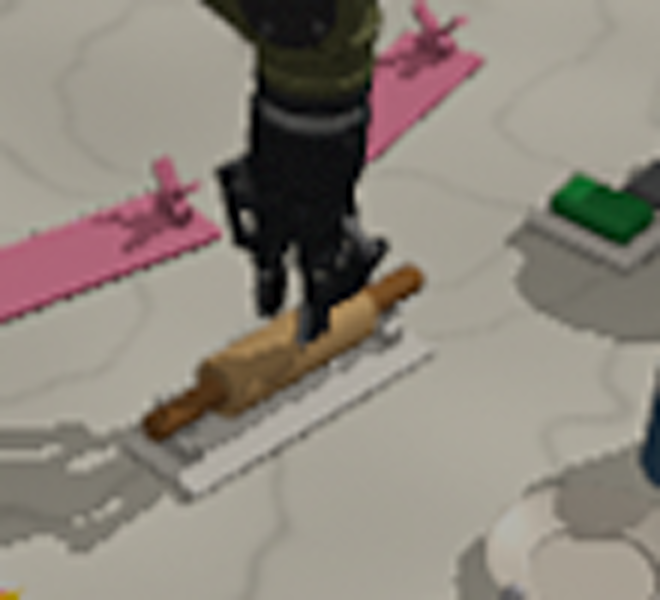

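```bash
python3 - <<'E'
from h import *
s=arm.state();p=s["tool_pos"];print(s["width"],s["wrist_force"],s["wrist_torque"],s["t"])
u=np.array([np.cos(-.091),np.sin(-.091),0])
for w in(15,22,30):
  for sg in(1,-1):
    for z in(29,48,67,87): print(w,sg,z,((proj("scene",p*[1,1,0]+[0,0,z]+sg*w*u)[0]-[270,110]+.4)*6).round())
v=np.array([-u[1],u[0],0])
for y in(-125,-65,65,125):print("pin",y,((proj("scene",np.array([475.2,207.3,45])+y*v)[0]-[270,110]+.4)*6).round())
for y in(-65,0):
  for z,x in((67,0),(45,22),(23,0)):print("barrel",y,z,((proj("scene",np.array([475.2,207.3,z])+y*v+x*u)[0]-[270,110]+.4)*6).round())
E
```

```text
30.17343878041834 [-0.3447 -0.1101  0.0058] [0.0222 0.0531 0.0546] 3.1
15 1 29 [298. 381.]
15 1 48 [300. 359.]
15 1 67 [303. 336.]
15 1 87 [305. 312.]
15 -1 29 [266. 360.]
15 -1 48 [268. 337.]
15 -1 67 [270. 315.]
15 -1 87 [273. 290.]
22 1 29 [306. 387.]
22 1 48 [308. 364.]
22 1 67 [310. 341.]
22 1 87 [313. 317.]
22 -1 29 [259. 355.]
22 -1 48 [261. 332.]
22 -1 67 [263. 310.]
22 -1 87 [265. 285.]
30 1 29 [314. 393.]
30 1 48 [317. 370.]
30 1 67 [319. 347.]
30 1 87 [322. 323.]
30 -1 29 [250. 349.]
30 -1 48 [252. 326.]
30 -1 67 [254. 304.]
30 -1 87 [256. 280.]
pin -125 [145. 431.]
pin -65 [213. 392.]
pin 65 [353. 312.]
pin 125 [414. 278.]
barrel -65 67 [215. 366.]
barrel -65 45 [237. 409.]
barrel -65 23 [211. 418.]
barrel 0 67 [287. 325.]
barrel 0 45 [308. 368.]
barrel 0 23 [282. 377.]
```

```bash
python3 - <<'E'
from h import *
b=cv2.imread("pics/s1.png");cv2.imwrite("pics/s1z.png",cv2.resize(b[150:450,120:460],None,fx=2.3,fy=2.3))
E
```

```text
(no output)
```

View pics/s1z.png

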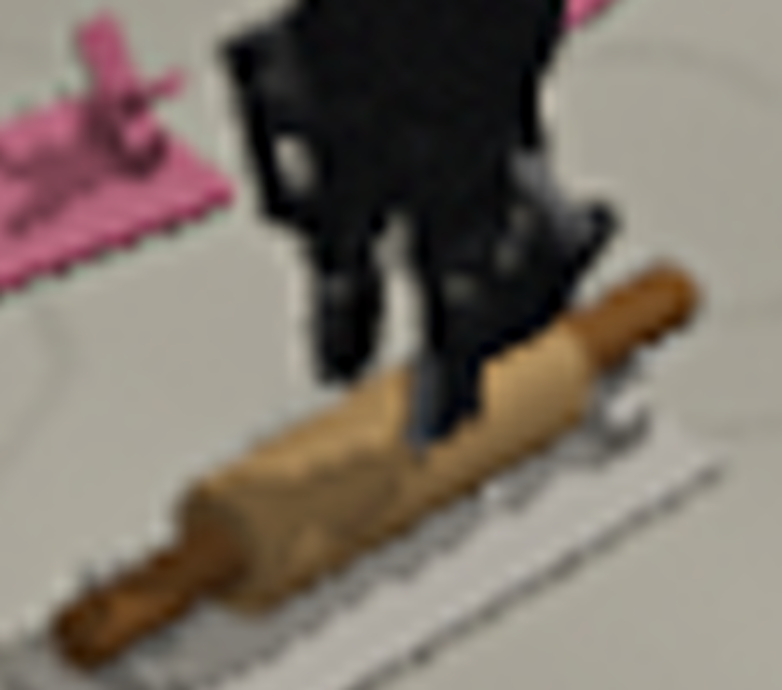

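```bash
python3 - <<'E'
from h import *
b=cv2.imread("pics/scene0.png");cv2.imwrite("pics/s0z.png",cv2.resize(b[0:90,290:390],None,fx=7,fy=7,interpolation=cv2.INTER_CUBIC))
p=np.array([238.6,604.6,0]);u=np.array([.367,.930,0])
for sg in(1,-1):
  for w in(42,57):
    for z in(195,214,234): print(sg,w,z,((proj("scene",p+[0,0,z]+sg*w*u)[0]-[290,0]+.4)*7).round())
E
```

```text
1 42 195 [380. 544.]
1 42 214 [383. 516.]
1 42 234 [387. 487.]
1 57 195 [400. 540.]
1 57 214 [403. 512.]
1 57 234 [407. 483.]
-1 42 195 [267. 568.]
-1 42 214 [269. 541.]
-1 42 234 [272. 511.]
-1 57 195 [246. 573.]
-1 57 214 [249. 545.]
-1 57 234 [251. 516.]
```

View pics/s0z.png

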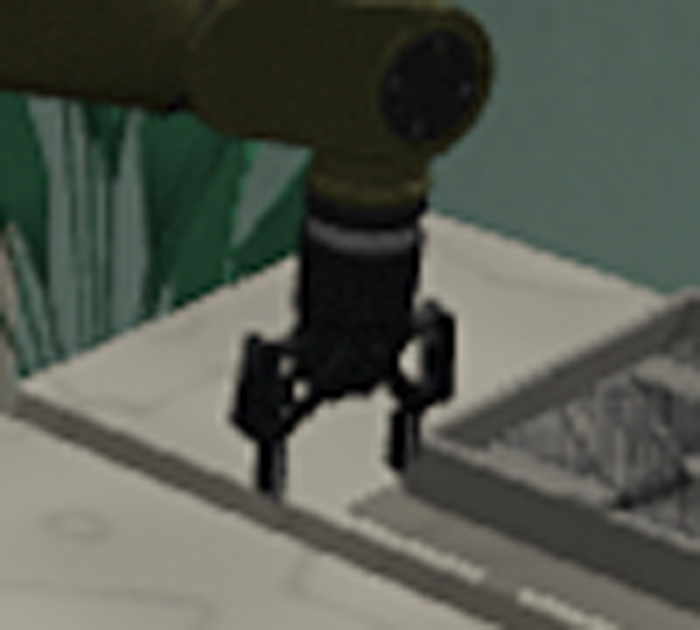

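The commanded 30 mm opening was reached with zero force. In both scene pictures the fingertips appear about 34 mm higher than the reported TCP implies, and this picture puts them just above the barrel's flank, at z of about 62. The reported height therefore seems to be offset by about 34 mm. I'll reopen, go 34 mm lower and close again.

Call:
send_rows(steps=[{"delta_pos": [0, 0, 0], "roll": 0, "gripper": 0.0854}, {"delta_pos": [0, 0, 0], "roll": 0, "gripper": 0.0854}, {"delta_pos": [0, 0, 0], "roll": 0, "gripper": 0.0854}, {"delta_pos": [0, 0, 0], "roll": 0, "gripper": 0.0854}, {"delta_pos": [0, 0, 0.01], "roll": 0, "gripper": 0.0854}, {"delta_pos": [0, 0, 0.02], "roll": 0, "gripper": 0.0854}, {"delta_pos": [0, 0, 0.03], "roll": 0, "gripper": 0.0854}, {"delta_pos": [0, 0, 0.033], "roll": 0, "gripper": 0.0854}, {"delta_pos": [0, 0, 0.033], "roll": 0, "gripper": 0.0854}, {"delta_pos": [0, 0, 0.033], "roll": 0, "gripper": 0.0854}])

```text
t: 4.35
tool_pos: [475.5, 207.1, 15.1]
ee_rot: [0.0, 0.739, 0.674, 0.0]
wrist_force: [0.3, 1.1, 0.0]
width: 85.4
```

```bash
python3 - <<'E'
from h import *
s=arm.state();print(s["tool_pos"],s["wrist_force"],s["width"])
b=arm.camera("scene")
cv2.imwrite("pics/s2.png",cv2.resize(b[130:190,280:360,::-1],None,fx=9,fy=9,interpolation=cv2.INTER_CUBIC))
p=s["tool_pos"];u=np.array([np.cos(-.091),np.sin(-.091),0])
for w in(42,57,-42,-57):
  for z in(25,35,45,55,67,80): print(w,z,((proj("scene",p*[1,1,0]+[0,0,z]+w*u)[0]-[280,130]+.4)*9).round())
E
```

```text
[475.5253 207.1455  15.0665] [0.2538 1.1126 0.0191] 85.40581937196171
42 25 [401. 430.]
42 35 [403. 412.]
42 45 [405. 394.]
42 55 [407. 376.]
42 67 [409. 355.]
42 80 [412. 331.]
57 25 [425. 446.]
57 35 [428. 429.]
57 45 [430. 411.]
57 55 [432. 393.]
57 67 [434. 372.]
57 80 [437. 348.]
-42 25 [267. 338.]
-42 35 [269. 320.]
-42 45 [270. 302.]
-42 55 [271. 285.]
-42 67 [273. 263.]
-42 80 [275. 240.]
-57 25 [244. 322.]
-57 35 [245. 304.]
-57 45 [247. 287.]
-57 55 [248. 269.]
-57 67 [250. 247.]
-57 80 [251. 224.]
```

View pics/s2.png

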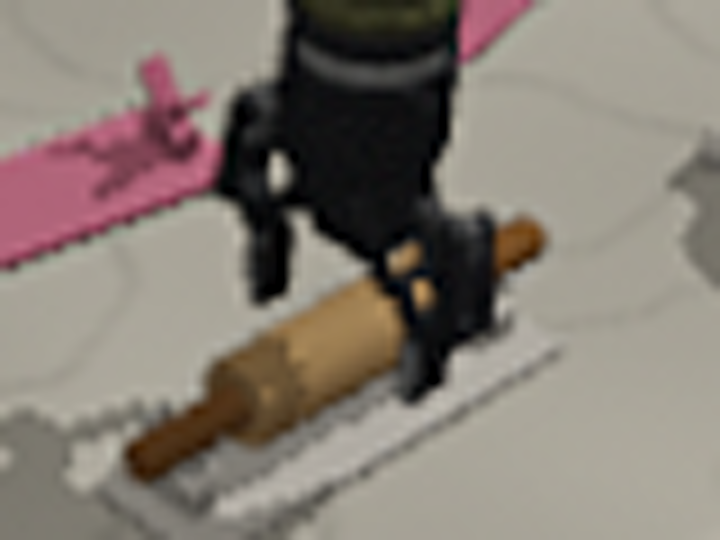

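Call:
send_rows(steps=[{"delta_pos": [0, 0, 0.004], "roll": 0, "gripper": 0.0854}, {"delta_pos": [0, 0, 0.004], "roll": 0, "gripper": 0.0854}, {"delta_pos": [0, 0, 0.004], "roll": 0, "gripper": 0.02}, {"delta_pos": [0, 0, 0.004], "roll": 0, "gripper": 0.02}, {"delta_pos": [0, 0, 0.004], "roll": 0, "gripper": 0.02}, {"delta_pos": [0, 0, 0.004], "roll": 0, "gripper": 0.02}, {"delta_pos": [0, 0, 0.004], "roll": 0, "gripper": 0.02}, {"delta_pos": [0, 0, 0.004], "roll": 0, "gripper": 0.02}, {"delta_pos": [0, 0, 0.004], "roll": 0, "gripper": 0.02}, {"delta_pos": [0, 0, 0.004], "roll": 0, "gripper": 0.02}])

```text
t: 5.65
tool_pos: [474.5, 207.1, 11.1]
ee_rot: [-0.001, 0.739, 0.674, -0.001]
wrist_force: [-4.2, -0.8, 5.8]
width: 42.7
```

```bash
python3 - <<'E'
from h import *
go([475.5,207.2,111],1.480-np.pi/2)
E
```

```text
t 5.65 pos [474.4858 207.1227  11.0664] tilt -0.9999982603180378 jawyaw -0.091 delta_pos [ 0.0001  0.0008 -0.0999] roll -0.0002 alt 3.1414 -3.1418 F [-4.1544 -0.8445  5.7699] w 42.66144920389311 q6 0.3983022804715159
```

Call:
send_rows(steps=[{"delta_pos": [0, 0, -0.01], "roll": 0, "gripper": 0.02}, {"delta_pos": [0, 0, -0.03], "roll": 0, "gripper": 0.02}, {"delta_pos": [0, 0, -0.06], "roll": 0, "gripper": 0.02}, {"delta_pos": [0, 0, -0.09], "roll": 0, "gripper": 0.02}, {"delta_pos": [0, 0, -0.11], "roll": 0, "gripper": 0.02}, {"delta_pos": [0, 0, -0.11], "roll": 0, "gripper": 0.02}, {"delta_pos": [0, 0, -0.11], "roll": 0, "gripper": 0.02}, {"delta_pos": [0, 0, -0.11], "roll": 0, "gripper": 0.02}, {"delta_pos": [0, 0, -0.11], "roll": 0, "gripper": 0.02}, {"delta_pos": [0, 0, -0.11], "roll": 0, "gripper": 0.02}])

```text
t: 6.9
tool_pos: [474.9, 207.0, 120.2]
ee_rot: [-0.0, 0.739, 0.674, -0.0]
wrist_force: [0.2, -0.0, -2.0]
width: 42.3
```

```bash
python3 - <<'E'
from h import *
go([487.3,-194.3,120],-.2125)
a=arm.camera("top");b=arm.camera("scene")
cv2.imwrite("pics/t3.png",cv2.resize(a[190:290,130:270,::-1],None,fx=5,fy=5,interpolation=cv2.INTER_CUBIC))
cv2.imwrite("pics/s3.png",cv2.resize(b[90:210,250:390,::-1],None,fx=5,fy=5,interpolation=cv2.INTER_CUBIC))
np.save("a3.npy",a);np.save("b3.npy",b)
E
```

```text
t 6.9 pos [474.9293 206.9527 120.182 ] tilt -0.9999995808127506 jawyaw -0.091 delta_pos [-0.3985  0.0488  0.0003] roll 0.1215 alt 3.2631 -3.0201 F [ 0.2204 -0.0329 -2.0266] w 42.292800578926716 q6 0.3983224247324495
```

View pics/s3.png

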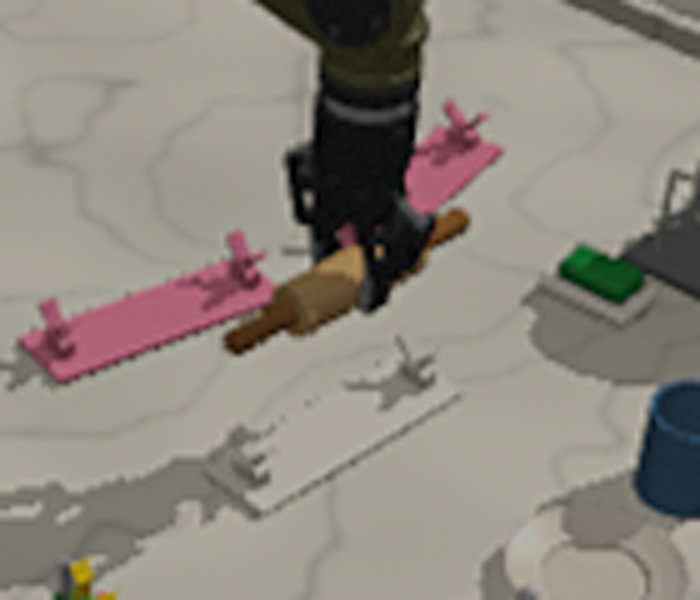

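View pics/t3.png

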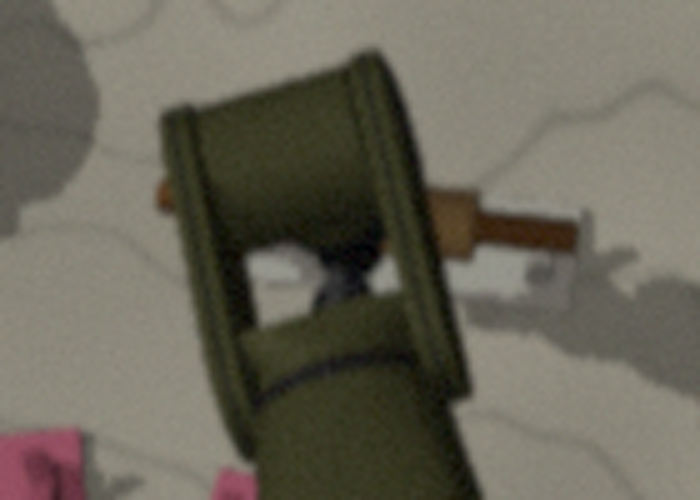

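```bash
python3 - <<'E'
from h import *
p=np.array([474.93,206.95,0]);ax=np.array([np.cos(1.48),np.sin(1.48),0])
for z in(148,154,160):
  print(z,[((proj("scene",p+[0,0,z]+y*ax)[0]-[250,90]+.4)*5).round() for y in(-125,125)],[((proj("top",p+[0,0,z]+y*ax)[0]-[130,190]+.4)*5).round() for y in(-125,125)])
E
```

```text
148 [array([226., 352.]), array([459., 227.])] [array([578., 241.]), array([163., 197.])]
154 [array([226., 345.]), array([459., 220.])] [array([577., 240.]), array([160., 195.])]
160 [array([227., 339.]), array([460., 214.])] [array([577., 239.]), array([158., 194.])]
```

Call:
send_rows(steps=[{"delta_pos": [-0.025, 0.003, 0], "roll": 0.01, "gripper": 0.02}, {"delta_pos": [-0.075, 0.009, 0], "roll": 0.025, "gripper": 0.02}, {"delta_pos": [-0.13, 0.016, 0], "roll": 0.04, "gripper": 0.02}, {"delta_pos": [-0.185, 0.023, 0], "roll": 0.055, "gripper": 0.02}, {"delta_pos": [-0.24, 0.03, 0], "roll": 0.07, "gripper": 0.02}, {"delta_pos": [-0.295, 0.036, 0], "roll": 0.085, "gripper": 0.02}, {"delta_pos": [-0.345, 0.043, 0], "roll": 0.1, "gripper": 0.02}, {"delta_pos": [-0.38, 0.047, 0], "roll": 0.115, "gripper": 0.02}, {"delta_pos": [-0.398, 0.049, 0], "roll": 0.1215, "gripper": 0.02}, {"delta_pos": [-0.398, 0.049, 0], "roll": 0.1215, "gripper": 0.02}])

```text
t: 8.25
tool_pos: [487.8, -194.2, 120.7]
ee_rot: [-0.0, 0.779, 0.628, 0.0]
wrist_force: [-0.1, 1.2, -2.2]
width: 42.5
```

Call:
send_rows(steps=[{"delta_pos": [0, 0, 0.01], "roll": 0, "gripper": 0.02}, {"delta_pos": [0, 0, 0.025], "roll": 0, "gripper": 0.02}, {"delta_pos": [0, 0, 0.04], "roll": 0, "gripper": 0.02}, {"delta_pos": [0, 0, 0.05], "roll": 0, "gripper": 0.02}, {"delta_pos": [0, 0, 0.055], "roll": 0, "gripper": 0.02}, {"delta_pos": [0, 0, 0.055], "roll": 0, "gripper": 0.02}, {"delta_pos": [0, 0, 0.055], "roll": 0, "gripper": 0.02}, {"delta_pos": [0, 0, 0.055], "roll": 0, "gripper": 0.02}, {"delta_pos": [0, 0, 0.055], "roll": 0, "gripper": 0.02}, {"delta_pos": [0, 0, 0.055], "roll": 0, "gripper": 0.02}])

```text
t: 9.5
tool_pos: [487.9, -193.8, 65.9]
ee_rot: [0.0, 0.778, 0.628, 0.0]
wrist_force: [-0.1, -0.5, -3.0]
width: 42.4
```

```bash
python3 - <<'E'
from h import *
go([487.8,-194.0,60],-.2125)
a=arm.camera("top");b=arm.camera("scene")
cv2.imwrite("pics/t4.png",cv2.resize(a[190:290,270:410,::-1],None,fx=5,fy=5,interpolation=cv2.INTER_CUBIC))
cv2.imwrite("pics/s4.png",cv2.resize(b[150:260,180:310,::-1],None,fx=6,fy=6,interpolation=cv2.INTER_CUBIC))
E
```

```text
t 9.5 pos [ 487.8919 -193.8391   65.9129] tilt -0.9999999455006874 jawyaw -0.2126 delta_pos [-0.0002 -0.0001  0.0059] roll -0.0001 alt 3.1415 -3.1416 F [-0.0511 -0.4765 -2.9525] w 42.4034592855315 q6 -0.2678804416277001
```

View pics/s4.png

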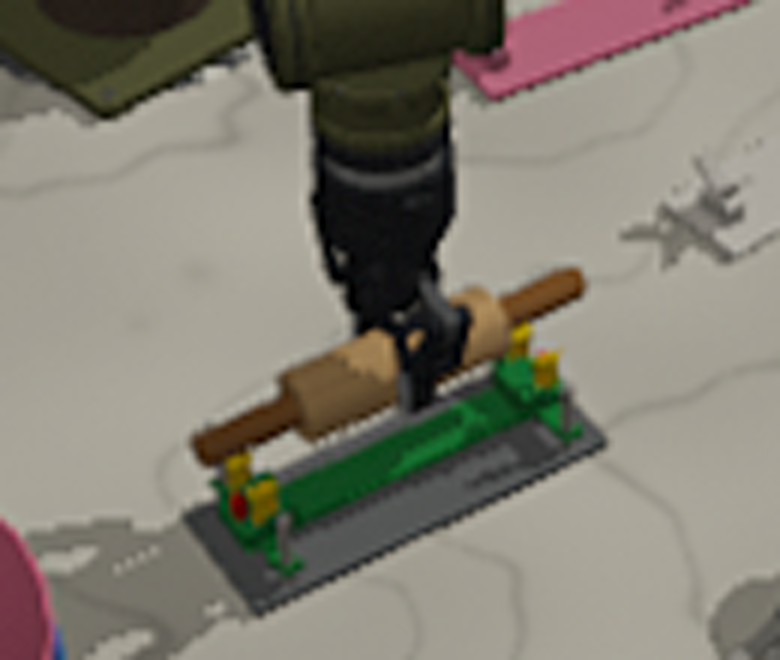

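View pics/t4.png

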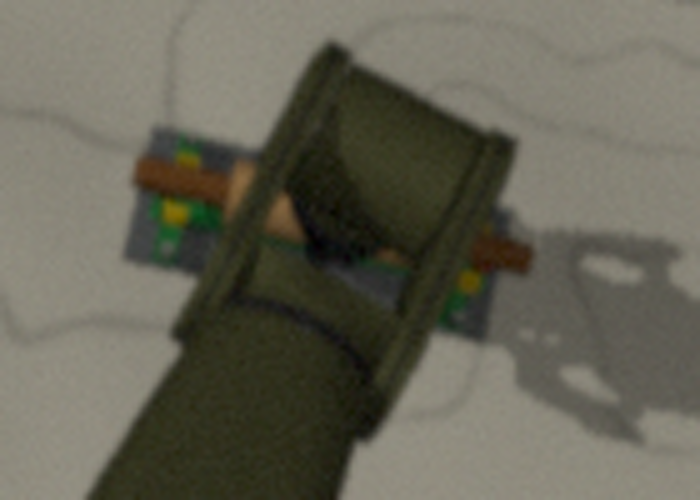

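Call:
send_rows(steps=[{"delta_pos": [0, 0, 0.002], "roll": 0, "gripper": 0.02}, {"delta_pos": [0, 0, 0.005], "roll": 0, "gripper": 0.02}, {"delta_pos": [0, 0, 0.008], "roll": 0, "gripper": 0.02}, {"delta_pos": [0, 0, 0.011], "roll": 0, "gripper": 0.02}, {"delta_pos": [0, 0, 0.014], "roll": 0, "gripper": 0.02}, {"delta_pos": [0, 0, 0.016], "roll": 0, "gripper": 0.02}, {"delta_pos": [0, 0, 0.018], "roll": 0, "gripper": 0.02}, {"delta_pos": [0, 0, 0.018], "roll": 0, "gripper": 0.02}, {"delta_pos": [0, 0, 0.018], "roll": 0, "gripper": 0.02}, {"delta_pos": [0, 0, 0.018], "roll": 0, "gripper": 0.02}])

```text
t: 10.85
tool_pos: [487.9, -193.8, 47.9]
ee_rot: [0.0, 0.778, 0.628, 0.0]
wrist_force: [-0.2, -0.1, -2.3]
width: 42.5
```

Call:
send_rows(steps=[{"delta_pos": [0, 0, 0.001], "roll": 0, "gripper": 0.02}, {"delta_pos": [0, 0, 0.002], "roll": 0, "gripper": 0.02}, {"delta_pos": [0, 0, 0.003], "roll": 0, "gripper": 0.02}, {"delta_pos": [0, 0, 0.004], "roll": 0, "gripper": 0.02}, {"delta_pos": [0, 0, 0.005], "roll": 0, "gripper": 0.02}, {"delta_pos": [0, 0, 0.005], "roll": 0, "gripper": 0.02}, {"delta_pos": [0, 0, 0.005], "roll": 0, "gripper": 0.02}, {"delta_pos": [0, 0, 0.005], "roll": 0, "gripper": 0.02}, {"delta_pos": [0, 0, 0.005], "roll": 0, "gripper": 0.02}, {"delta_pos": [0, 0, 0.005], "roll": 0, "gripper": 0.02}])

```text
t: 12.1
tool_pos: [487.8, -193.8, 42.8]
ee_rot: [0.0, 0.778, 0.628, 0.0]
wrist_force: [-0.5, -0.1, -2.8]
width: 42.3
```

Call:
send_rows(steps=[{"delta_pos": [0, 0, 0.001], "roll": 0, "gripper": 0.02}, {"delta_pos": [0, 0, 0.002], "roll": 0, "gripper": 0.02}, {"delta_pos": [0, 0, 0.003], "roll": 0, "gripper": 0.02}, {"delta_pos": [0, 0, 0.004], "roll": 0, "gripper": 0.02}, {"delta_pos": [0, 0, 0.004], "roll": 0, "gripper": 0.02}, {"delta_pos": [0, 0, 0.004], "roll": 0, "gripper": 0.02}, {"delta_pos": [0, 0, 0.004], "roll": 0, "gripper": 0.02}, {"delta_pos": [0, 0, 0.004], "roll": 0, "gripper": 0.02}, {"delta_pos": [0, 0, 0.004], "roll": 0, "gripper": 0.02}, {"delta_pos": [0, 0, 0.004], "roll": 0, "gripper": 0.02}])

```text
t: 13.35
tool_pos: [487.8, -193.8, 38.7]
ee_rot: [0.0, 0.778, 0.628, 0.0]
wrist_force: [0.2, -0.7, -2.1]
width: 42.5
```

Call:
send_rows(steps=[{"delta_pos": [0, 0, 0.001], "roll": 0, "gripper": 0.02}, {"delta_pos": [0, 0, 0.002], "roll": 0, "gripper": 0.02}, {"delta_pos": [0, 0, 0.003], "roll": 0, "gripper": 0.02}, {"delta_pos": [0, 0, 0.004], "roll": 0, "gripper": 0.02}, {"delta_pos": [0, 0, 0.004], "roll": 0, "gripper": 0.02}, {"delta_pos": [0, 0, 0.004], "roll": 0, "gripper": 0.02}, {"delta_pos": [0, 0, 0.004], "roll": 0, "gripper": 0.02}, {"delta_pos": [0, 0, 0.004], "roll": 0, "gripper": 0.02}, {"delta_pos": [0, 0, 0.004], "roll": 0, "gripper": 0.02}, {"delta_pos": [0, 0, 0.004], "roll": 0, "gripper": 0.02}])

```text
t: 14.6
tool_pos: [487.9, -194.1, 36.1]
ee_rot: [0.0, 0.778, 0.628, -0.0]
wrist_force: [-4.3, 2.6, 6.9]
width: 42.5
```

Call:
send_rows(steps=[{"delta_pos": [0, -0.0005, 0], "roll": 0, "gripper": 0.02}, {"delta_pos": [0, -0.001, 0], "roll": 0, "gripper": 0.02}, {"delta_pos": [0, -0.0015, 0], "roll": 0, "gripper": 0.02}, {"delta_pos": [0, -0.0015, 0], "roll": 0, "gripper": 0.02}, {"delta_pos": [0, -0.0015, 0.0005], "roll": 0, "gripper": 0.02}, {"delta_pos": [0, -0.0015, 0.001], "roll": 0, "gripper": 0.02}, {"delta_pos": [0, -0.0015, 0.001], "roll": 0, "gripper": 0.02}, {"delta_pos": [0, -0.0015, 0.001], "roll": 0, "gripper": 0.02}, {"delta_pos": [0, -0.0015, 0.001], "roll": 0, "gripper": 0.02}, {"delta_pos": [0, -0.0015, 0.001], "roll": 0, "gripper": 0.02}])

```text
t: 15.85
tool_pos: [486.5, -193.6, 33.9]
ee_rot: [0.0, 0.778, 0.628, 0.0]
wrist_force: [-1.8, -0.9, 5.9]
width: 42.5
```

```bash
python3 - <<'E'
from h import *
s=arm.state();print(s["tool_pos"],s["wrist_force"],s["wrist_torque"])
b=arm.camera("scene")
cv2.imwrite("pics/s5.png",cv2.resize(b[150:260,180:310,::-1],None,fx=6,fy=6,interpolation=cv2.INTER_CUBIC))
E
```

```text
[ 486.5326 -193.5574   33.9264] [-1.8188 -0.8519  5.9358] [-0.0872  0.3473 -0.2139]
```

View pics/s5.png

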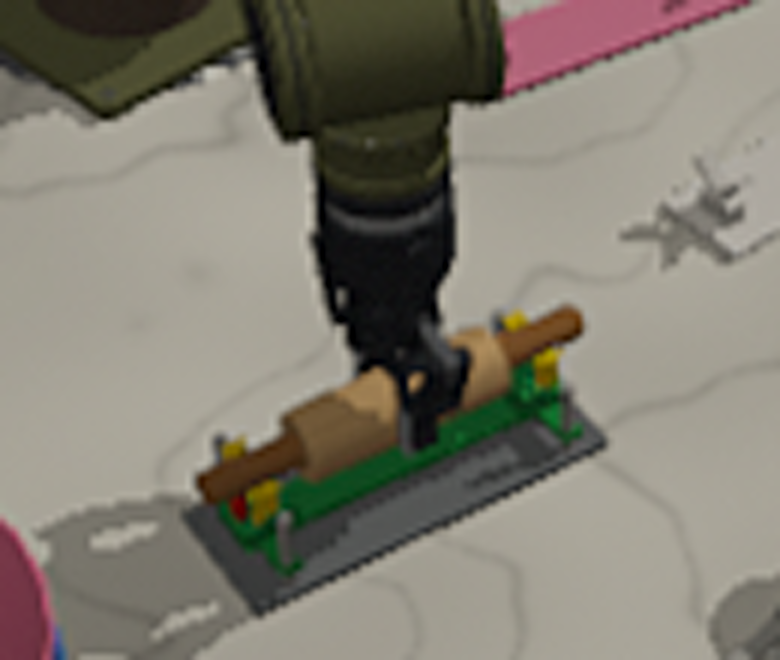

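Call:
send_rows(steps=[{"delta_pos": [0, -0.0005, 0.0005], "roll": 0, "gripper": 0.02}, {"delta_pos": [0, -0.0005, 0.001], "roll": 0, "gripper": 0.02}, {"delta_pos": [0, -0.0005, 0.0015], "roll": 0, "gripper": 0.02}, {"delta_pos": [0, -0.0005, 0.002], "roll": 0, "gripper": 0.02}, {"delta_pos": [0, -0.0005, 0.002], "roll": 0, "gripper": 0.02}, {"delta_pos": [0, -0.0005, 0.002], "roll": 0, "gripper": 0.02}, {"delta_pos": [0, -0.0005, 0.002], "roll": 0, "gripper": 0.02}, {"delta_pos": [0, -0.0005, 0.002], "roll": 0, "gripper": 0.02}, {"delta_pos": [0, -0.0005, 0.002], "roll": 0, "gripper": 0.02}, {"delta_pos": [0, -0.0005, 0.002], "roll": 0, "gripper": 0.02}])

```text
t: 17.15
tool_pos: [486.5, -193.4, 32.3]
ee_rot: [0.001, 0.778, 0.628, 0.0]
wrist_force: [-1.8, -0.6, 5.8]
width: 42.4
```

Call:
send_rows(steps=[{"delta_pos": [0, -0.0003, 0.0005], "roll": 0, "gripper": 0.02}, {"delta_pos": [0, -0.0003, 0.001], "roll": 0, "gripper": 0.02}, {"delta_pos": [0, -0.0003, 0.0015], "roll": 0, "gripper": 0.02}, {"delta_pos": [0, -0.0003, 0.002], "roll": 0, "gripper": 0.02}, {"delta_pos": [0, -0.0003, 0.002], "roll": 0, "gripper": 0.02}, {"delta_pos": [0, -0.0003, 0.002], "roll": 0, "gripper": 0.02}, {"delta_pos": [0, -0.0003, 0.002], "roll": 0, "gripper": 0.02}, {"delta_pos": [0, -0.0003, 0.002], "roll": 0, "gripper": 0.02}, {"delta_pos": [0, -0.0003, 0.002], "roll": 0, "gripper": 0.02}, {"delta_pos": [0, -0.0003, 0.002], "roll": 0, "gripper": 0.02}])

```text
t: 18.4
tool_pos: [486.4, -193.4, 30.3]
ee_rot: [0.001, 0.778, 0.628, 0.001]
wrist_force: [-0.4, -0.2, 4.9]
width: 42.5
```

Call:
send_rows(steps=[{"delta_pos": [0, 0, 0.0005], "roll": 0, "gripper": 0.02}, {"delta_pos": [0, 0, 0.001], "roll": 0, "gripper": 0.02}, {"delta_pos": [0, 0, 0.0015], "roll": 0, "gripper": 0.02}, {"delta_pos": [0, 0, 0.002], "roll": 0, "gripper": 0.02}, {"delta_pos": [0, 0, 0.002], "roll": 0, "gripper": 0.02}, {"delta_pos": [0, 0, 0.002], "roll": 0, "gripper": 0.02}, {"delta_pos": [0, 0, 0.002], "roll": 0, "gripper": 0.02}, {"delta_pos": [0, 0, 0.002], "roll": 0, "gripper": 0.02}, {"delta_pos": [0, 0, 0.002], "roll": 0, "gripper": 0.02}, {"delta_pos": [0, 0, 0.002], "roll": 0, "gripper": 0.02}])

```text
t: 19.65
tool_pos: [485.6, -193.2, 27.6]
ee_rot: [0.0, 0.778, 0.628, 0.0]
wrist_force: [3.1, 0.7, 1.1]
width: 42.7
```

Call:
send_rows(steps=[{"delta_pos": [0, 0.0003, 0.0005], "roll": 0, "gripper": 0.02}, {"delta_pos": [0, 0.0005, 0.001], "roll": 0, "gripper": 0.02}, {"delta_pos": [0, 0.0005, 0.0015], "roll": 0, "gripper": 0.02}, {"delta_pos": [0, 0.0005, 0.002], "roll": 0, "gripper": 0.02}, {"delta_pos": [0, 0.0005, 0.002], "roll": 0, "gripper": 0.02}, {"delta_pos": [0, 0.0005, 0.002], "roll": 0, "gripper": 0.02}, {"delta_pos": [0, 0.0005, 0.002], "roll": 0, "gripper": 0.02}, {"delta_pos": [0, 0.0005, 0.002], "roll": 0, "gripper": 0.02}, {"delta_pos": [0, 0.0005, 0.002], "roll": 0, "gripper": 0.02}, {"delta_pos": [0, 0.0005, 0.002], "roll": 0, "gripper": 0.02}])

```text
t: 20.9
tool_pos: [485.8, -193.4, 25.6]
ee_rot: [-0.0, 0.778, 0.628, -0.0]
wrist_force: [-0.5, -0.4, 1.5]
width: 42.4
```

Past the lips, and the force has fallen as expected. I'll keep going to the floor.

Call:
send_rows(steps=[{"delta_pos": [0, 0, 0.0005], "roll": 0, "gripper": 0.02}, {"delta_pos": [0, 0, 0.001], "roll": 0, "gripper": 0.02}, {"delta_pos": [0, 0, 0.0015], "roll": 0, "gripper": 0.02}, {"delta_pos": [0, 0, 0.002], "roll": 0, "gripper": 0.02}, {"delta_pos": [0, 0, 0.002], "roll": 0, "gripper": 0.02}, {"delta_pos": [0, 0, 0.002], "roll": 0, "gripper": 0.02}, {"delta_pos": [0, 0, 0.002], "roll": 0, "gripper": 0.02}, {"delta_pos": [0, 0, 0.002], "roll": 0, "gripper": 0.02}, {"delta_pos": [0, 0, 0.002], "roll": 0, "gripper": 0.02}, {"delta_pos": [0, 0, 0.002], "roll": 0, "gripper": 0.02}])

```text
t: 22.15
tool_pos: [486.0, -193.3, 23.6]
ee_rot: [-0.0, 0.778, 0.628, -0.0]
wrist_force: [0.6, -1.0, -1.9]
width: 42.2
```

Call:
send_rows(steps=[{"delta_pos": [0, 0, 0.0003], "roll": 0, "gripper": 0.02}, {"delta_pos": [0, 0, 0.0006], "roll": 0, "gripper": 0.02}, {"delta_pos": [0, 0, 0.0009], "roll": 0, "gripper": 0.02}, {"delta_pos": [0, 0, 0.0012], "roll": 0, "gripper": 0.02}, {"delta_pos": [0, 0, 0.0015], "roll": 0, "gripper": 0.02}, {"delta_pos": [0, 0, 0.0015], "roll": 0, "gripper": 0.02}, {"delta_pos": [0, 0, 0.0015], "roll": 0, "gripper": 0.02}, {"delta_pos": [0, 0, 0.0015], "roll": 0, "gripper": 0.02}, {"delta_pos": [0, 0, 0.0015], "roll": 0, "gripper": 0.02}, {"delta_pos": [0, 0, 0.0015], "roll": 0, "gripper": 0.02}])

```text
t: 23.4
tool_pos: [486.0, -193.4, 22.2]
ee_rot: [-0.0, 0.778, 0.628, -0.0]
wrist_force: [0.1, -1.2, -0.1]
width: 42.4
```

Call:
send_rows(steps=[{"delta_pos": [0, 0, 0.0003], "roll": 0, "gripper": 0.02}, {"delta_pos": [0, 0, 0.0006], "roll": 0, "gripper": 0.02}, {"delta_pos": [0, 0, 0.0009], "roll": 0, "gripper": 0.02}, {"delta_pos": [0, 0, 0.0012], "roll": 0, "gripper": 0.02}, {"delta_pos": [0, 0, 0.0015], "roll": 0, "gripper": 0.02}, {"delta_pos": [0, 0, 0.0015], "roll": 0, "gripper": 0.02}, {"delta_pos": [0, 0, 0.0015], "roll": 0, "gripper": 0.02}, {"delta_pos": [0, 0, 0.0015], "roll": 0, "gripper": 0.02}, {"delta_pos": [0, 0, 0.0015], "roll": 0, "gripper": 0.02}, {"delta_pos": [0, 0, 0.0015], "roll": 0, "gripper": 0.02}])

```text
t: 24.65
tool_pos: [486.0, -193.4, 20.7]
ee_rot: [-0.0, 0.778, 0.628, -0.0]
wrist_force: [-1.8, -0.4, 1.7]
width: 42.4
```

Call:
send_rows(steps=[{"delta_pos": [0, 0, 0.0003], "roll": 0, "gripper": 0.02}, {"delta_pos": [0, 0, 0.0006], "roll": 0, "gripper": 0.02}, {"delta_pos": [0, 0, 0.0009], "roll": 0, "gripper": 0.02}, {"delta_pos": [0, 0, 0.0012], "roll": 0, "gripper": 0.02}, {"delta_pos": [0, 0, 0.0015], "roll": 0, "gripper": 0.02}, {"delta_pos": [0, 0, 0.0015], "roll": 0, "gripper": 0.02}, {"delta_pos": [0, 0, 0.0015], "roll": 0, "gripper": 0.02}, {"delta_pos": [0, 0, 0.0015], "roll": 0, "gripper": 0.02}, {"delta_pos": [0, 0, 0.0015], "roll": 0, "gripper": 0.02}, {"delta_pos": [0, 0, 0.0015], "roll": 0, "gripper": 0.02}])

```text
t: 25.9
tool_pos: [486.1, -193.4, 20.6]
ee_rot: [-0.0, 0.778, 0.628, -0.0]
wrist_force: [-6.3, 1.9, 11.0]
width: 42.4
```

The floor is met at 20.6: no further travel, and about 13 N net. One more small push will bring it to about 20 N.

Call:
send_rows(steps=[{"delta_pos": [0, 0, 0.0002], "roll": 0, "gripper": 0.02}, {"delta_pos": [0, 0, 0.0004], "roll": 0, "gripper": 0.02}, {"delta_pos": [0, 0, 0.0006], "roll": 0, "gripper": 0.02}, {"delta_pos": [0, 0, 0.0008], "roll": 0, "gripper": 0.02}, {"delta_pos": [0, 0, 0.0008], "roll": 0, "gripper": 0.02}, {"delta_pos": [0, 0, 0.0008], "roll": 0, "gripper": 0.02}, {"delta_pos": [0, 0, 0.0008], "roll": 0, "gripper": 0.02}, {"delta_pos": [0, 0, 0.0008], "roll": 0, "gripper": 0.02}, {"delta_pos": [0, 0, 0.0008], "roll": 0, "gripper": 0.02}, {"delta_pos": [0, 0, 0.0008], "roll": 0, "gripper": 0.02}])

```text
t: 27.15
tool_pos: [486.1, -193.4, 20.5]
ee_rot: [-0.0, 0.778, 0.628, -0.0]
wrist_force: [-7.9, 2.0, 16.2]
width: 42.4
```

```bash
python3 - <<'E'
from h import *
s=arm.state();print(s["tool_pos"],s["wrist_force"],s["wrist_torque"])
b=arm.camera("scene")
cv2.imwrite("pics/s6.png",cv2.resize(b[180:260,190:300,::-1],None,fx=7,fy=7,interpolation=cv2.INTER_CUBIC))
E
```

```text
[ 486.1212 -193.4057   20.4807] [-7.9321  2.0088 16.169 ] [ 0.4963  1.3778 -0.0836]
```

View pics/s6.png

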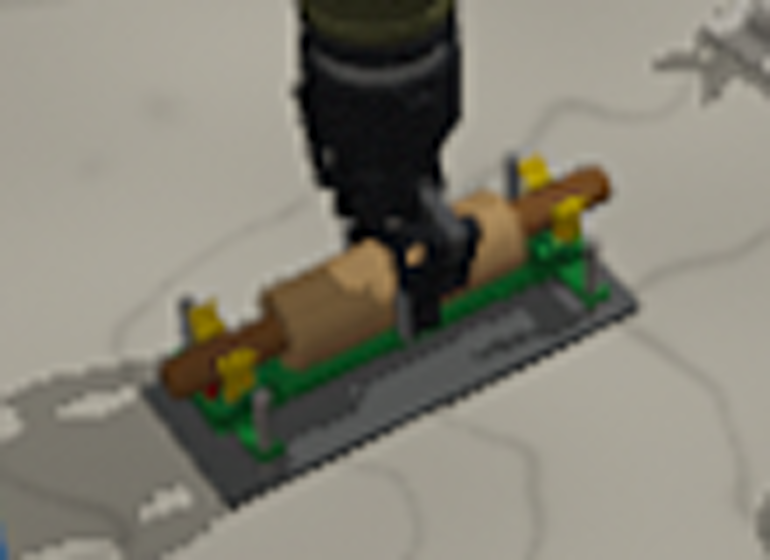

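```bash
python3 - <<'E'
from h import *
p=np.array([486.1,-193.4,0]);a=np.pi/2-.2125;ax=np.array([np.cos(a),np.sin(a),0])
for z in(48,54.5,61,67):
  print(z,[((proj("scene",p+[0,0,z]+y*ax)[0]-[190,180]+.4)*7).round() for y in(-125,125)])
E
```

```text
48 [array([162., 392.]), array([598., 192.])]
54.5 [array([161., 383.]), array([598., 182.])]
61 [array([160., 373.]), array([598., 173.])]
67 [array([158., 365.]), array([598., 164.])]
```

Call:
send_rows(steps=[{"delta_pos": [0, 0, 0.0002], "roll": 0, "gripper": 0.02}, {"delta_pos": [0, 0, 0.0004], "roll": 0, "gripper": 0.02}, {"delta_pos": [0, 0, 0.0006], "roll": 0, "gripper": 0.02}, {"delta_pos": [0, 0, 0.0006], "roll": 0, "gripper": 0.02}, {"delta_pos": [0, 0, 0.0006], "roll": 0, "gripper": 0.02}, {"delta_pos": [0, 0, 0.0006], "roll": 0, "gripper": 0.02}, {"delta_pos": [0, 0, 0.0006], "roll": 0, "gripper": 0.02}, {"delta_pos": [0, 0, 0.0006], "roll": 0, "gripper": 0.02}, {"delta_pos": [0, 0, 0.0006], "roll": 0, "gripper": 0.02}, {"delta_pos": [0, 0, 0.0006], "roll": 0, "gripper": 0.02}])

```text
t: 28.45
tool_pos: [486.1, -193.4, 20.4]
ee_rot: [-0.001, 0.778, 0.628, -0.0]
wrist_force: [-9.0, 4.2, 20.0]
width: 42.2
```

Net 22 N with the pin level and no further travel, so it is home. I'll unload the arm by 3 mm and then open.

Call:
send_rows(steps=[{"delta_pos": [0, -0.0003, -0.001], "roll": 0, "gripper": 0.02}, {"delta_pos": [0, -0.0006, -0.002], "roll": 0, "gripper": 0.02}, {"delta_pos": [0, -0.001, -0.003], "roll": 0, "gripper": 0.02}, {"delta_pos": [0, -0.001, -0.003], "roll": 0, "gripper": 0.02}, {"delta_pos": [0, -0.001, -0.003], "roll": 0, "gripper": 0.0854}, {"delta_pos": [0, -0.001, -0.003], "roll": 0, "gripper": 0.0854}, {"delta_pos": [0, -0.001, -0.003], "roll": 0, "gripper": 0.0854}, {"delta_pos": [0, -0.001, -0.003], "roll": 0, "gripper": 0.0854}, {"delta_pos": [0, -0.001, -0.003], "roll": 0, "gripper": 0.0854}, {"delta_pos": [0, -0.001, -0.003], "roll": 0, "gripper": 0.0854}])

```text
t: 29.7
tool_pos: [485.1, -193.2, 20.9]
ee_rot: [0.0, 0.778, 0.628, 0.0]
wrist_force: [0.2, -0.4, 0.9]
width: 85.6
```

Call:
send_rows(steps=[{"delta_pos": [0, 0, -0.005], "roll": 0, "gripper": 0.0854}, {"delta_pos": [0, 0, -0.015], "roll": 0, "gripper": 0.0854}, {"delta_pos": [0, 0, -0.03], "roll": 0, "gripper": 0.0854}, {"delta_pos": [0, 0, -0.05], "roll": 0, "gripper": 0.0854}, {"delta_pos": [0, 0, -0.08], "roll": 0, "gripper": 0.0854}, {"delta_pos": [0, 0, -0.11], "roll": 0, "gripper": 0.0854}, {"delta_pos": [0, 0, -0.14], "roll": 0, "gripper": 0.0854}, {"delta_pos": [-0.0, 0, -0.16], "roll": 0, "gripper": 0.0854}, {"delta_pos": [0, 0, -0.16], "roll": 0, "gripper": 0.0854}, {"delta_pos": [0, 0, -0.16], "roll": 0, "gripper": 0.0854}])

```text
t: 30.95
tool_pos: [484.4, -192.8, 179.7]
ee_rot: [-0.001, 0.778, 0.628, -0.0]
wrist_force: [0.3, 1.2, -0.5]
width: 85.5
```

```bash
python3 - <<'E'
from h import *
s=arm.state();print(s["t"],s["tool_pos"],s["wrist_force"],s["width"])
b=arm.camera("scene");a=arm.camera("top")
cv2.imwrite("pics/s7.png",cv2.resize(b[180:260,190:300,::-1],None,fx=7,fy=7,interpolation=cv2.INTER_CUBIC))
cv2.imwrite("pics/t7.png",cv2.resize(a[190:290,270:410,::-1],None,fx=5,fy=5,interpolation=cv2.INTER_CUBIC))
E
```

```text
30.95 [ 484.4468 -192.8499  179.6996] [ 0.2871  1.1558 -0.4831] 85.543107412381
```

View pics/s7.png

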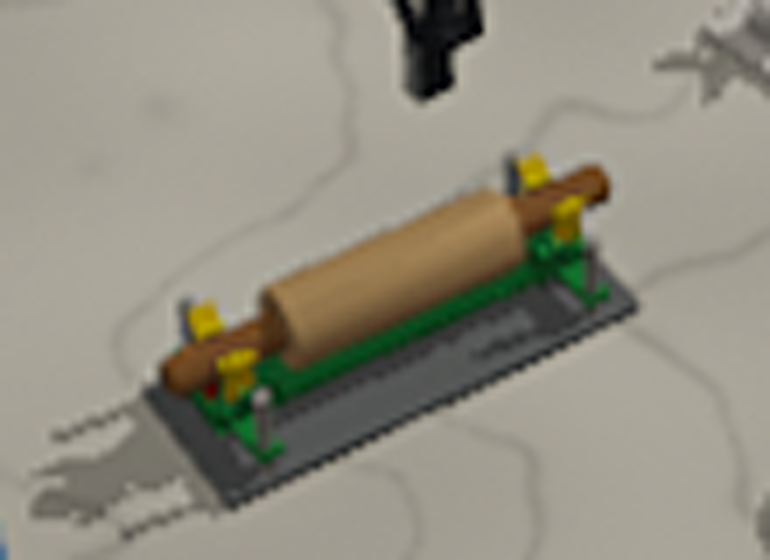

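View pics/t7.png

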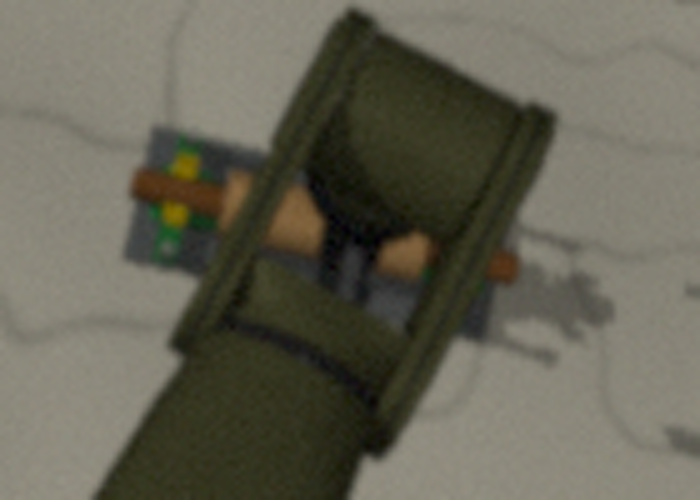

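The released pin lies between both closed yellow jaws and is in the same place as when it was pressed (scene ends at about (180,375) and (597,185)). The gripper is clear, about 160 mm higher.

```bash
python3 -c "
from bench import arm
print(arm.job_done())"
```

```text
the job is handed in; nothing more can be done
None
```

I took the rolling pin off the white rest and snapped it into both yellow clips. I then released it, backed the gripper about 160 mm up and handed the job in at about t = 31 s; no verdict came back.

**First grasp missed:** The first grasp closed just above the barrel. The fingertips in the pictures stood about 34 mm higher than the reported TCP height, which disagrees with the stated geometry. I corrected for that offset by eye, and the second grasp held.

**Pressing in:**

| Stage | Axis height above the counter | Net push |
|---|---|---|
| First contact with the clips | about 71 mm | about 9 N in that step (pin slightly off to one side, then moved over) |
| Past the lips | about 62 to 60 mm | fell to nearly nothing by 58 mm |
| On the floor | 54.5 mm | about 13 N, with no further travel |
| Stopped | 54.4 mm | about 22 N |

The highest force I read was about 25 N in total, including the sideways part. I read it only at the end of each move, so short peaks in between were not seen.

**Last checks:** After release, the scene camera showed the pin level, along the holder and unmoved, with both pairs of jaws closed over the handles. The wrist force was about zero and the fingers were clear. I did not re-check the bystanders at the end, but the moves kept clear of them. The tongues could not be read directly, so that both are fully down rests on the force drop, the 16 mm of travel from first contact and the pictures. The wrist moment suggested one end took somewhat more of the push than the other.

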